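# Glue-curing lamp: latch the hold-down and hold the shutter half open

## Task

Cure the first glass tile of the glued pendant on the curing lamp: press the red handle of the sprung hold-down arm down until its hook catches, and let go, so that it stays clamped on the pendant by itself. Then take the black knob of the spring-shut shutter, slide it to the half-way mark and keep holding it there, so that the first tile is lit and the second stays dark the whole time; finish while holding the knob, because the shutter shuts when released. Keep the shutter shut until the pendant is clamped, and leave the glue bottle, bead cup and tweezers alone.

Things in the scene. Friction and masses are not known exactly. Their poses are not given: they have to be found in the camera images.
- cure_lamp: Curing lamp: white box with dark deck, fixed; place and turn vary. Origin on the table under the centre of its window; x runs to its back, y to its left, z up. Housing x -80..92, y -150..62 mm, deck top z 56 mm. Window 44 (x) x 56 (y) mm, black shutter plate and violet light below it. Latched, the arm lies over it along x, y -8..8 mm, up to z 85; hook tips at x -60, z 102 mm, y within 16 mm.
- clamp (a joint): Hinge angle of the hold-down arm: 0 = up (held by its spring), grows as the red handle is pressed down. The hook catches the arm's cross pin at 0.36 rad; solid stop at 0.388. Press to the stop (at least past 0.375), then let go: caught, it stays at about 0.355; pressed too little it springs up again. Takes about 3 N at first, rising to about 10 N at the handle.
- clamp_tip (a point): Point to press: middle of the top of the red plastic handle (52 mm long, 26 wide, 13 thick) at the front end of the hold-down arm. At joint value 0.36 the arm is level and this point lies 178 mm in front of the hinge axis and 10.5 mm above it (88 mm above the table); at 0 the arm slants up to the front and the point is about 150 mm above the table.
- clamp_hinge (a point): Hinge axis of the hold-down arm, fixed on the lamp at its back, 78 mm above the table; the axis runs along the lamp's y.
- shutter (a joint): Shutter travel (m): 0 = shut, 0.028 = half open (long white mark on the deck beside the slot), 0.056 = full. It slides towards the lamp's -y (right). From 0.024 on the first (left) tile is fully lit; beyond 0.032 light reaches the second. Its spring pulls it shut with 3.3 N at 0, 9.5 N at half, 15.6 N at full travel.
- knob (a point): Centre of the black knob's grip on the shutter: upright round knob, 18 mm across, 28 mm tall, 64 to 92 mm above the table (this point 78 mm), on a thin stem with an orange pointer. It lies at x 0, y -72 mm in the lamp's frame when shut and moves with the shutter.
- pendant: Glued piece lying loose on the window between six 6 mm high brass pins: brass bar 24 x 68 x 2.5 mm along the lamp's y on top of two 20 x 20 x 5 mm glass tiles, at its y +14 (first) and -14 mm (second). 7.5 mm high, origin at the centre of its underside.
- foot: Rubber foot, 14 mm across, on a short sprung spindle under the hold-down arm; it presses the pendant's bar in the middle when the arm is caught. Origin on the arm's line, 72 mm in front of the hinge.
- glue: Glue bottle standing left of the lamp, 25 mm across, 100 mm tall, origin at its foot. Leave alone.
- bead_cup: Green cup of beads standing left of the lamp, 56 mm across, 21 mm high. Leave alone.
- tweezers: Black tweezers lying right of the lamp, 118 mm long along their y. Leave alone.
Not all that is in view belongs to the job. There is more than one size of the pendant; the job needs the largest.

How it is judged:
By the outcome, as a careful person would: the job done as asked, in the order asked, and still so for the second after the job is handed in, while the arm keeps its last pose, push and grip.
It also fails if it takes over 48 s, if anything falls off the work surface, if the arm or the gripper's body presses on something with over 40 N, if the wrist force passes 120 N, or if a joint passes its speed limit or range.

## Robot

A 6-joint arm with a two-finger parallel gripper is mounted at the origin on the work surface; the furniture and walls round the work are solid. World frame = base frame: x ahead of the robot, y to its left, z up, the work surface at z = 0. Lengths are in mm, angles in degrees, forces in N, time in s.
With the tool pointing down it reaches from about 350 to 850 mm from the base axis. Payload 8.1 kg.
Tool frame: the origin (TCP) lies at the very end of the fingers, on their centre line; the grasp point (between the pads) lies 19 mm behind it (r.grip_depth is the distance from the TCP to the grasp point, in mm); y points along the fingers, z is the direction in which the jaws open and shut, and the axes are right-handed (so a half turn about y gives the same grasp; the last joint's range is limited). The gripper opens to 85 mm and grips with 20 to 120 N. Pads are 22 mm wide; open, the fingers measure 114 mm over their backs; the gripper's body (76 mm by 85 mm) begins 54 mm behind the grasp point. The pads swing forward as they close: fully open they stand 13 mm farther back than shut.
Start: joints at [63.575, 7.471, 85.268, -0, 87.261, -4.893], TCP at [220.189, 558.142, 231.292] pointing down, gripper open.
Joint ranges: [-169.43, 169.43], [-51.17, 129.36], [1.28, 143.12], [-76.62, 256.62], [0, 156.53], [-152.29, 152.29]. Speed limits (degrees/s): [136.94, 136.94, 159.86, 180, 180, 180].

## Interface

Orientations are given as [roll, pitch, yaw] about the fixed x, y, z axes, in that order (R = Rz(yaw) Ry(pitch) Rx(roll)).
In Python, from bench import readout, eyes, r gives the robot as it stands. The module is installed in compiled form; this text tells all that it offers.
- The arm moves only by the tool move_arm, never from a script. Its argument "motion" is text: rows parted by semicolons, each of 6 numbers parted by spaces: the shift along the world's x, y, z in cm, then the turn, a rotation vector about the world's x, y, z in degrees. A call has 1 to 10 rows; each row is the pose to reach, as a shift and turn from the pose commanded when the call began; what a row does not reach only later rows make up. A row lasts 1/12 s, in which the tool goes at most 41.7 mm and 7.16 degrees, less where a joint would pass 70% of its speed; a pose out of reach is approached as far as the arm can. A call with a gripper value outside its range is refused whole. "fingers" is the finger opening in cm, from 0 to 8.54, set as the call begins (left out, the last holds). The fingers move at their own pace and stop on an object; "squeeze" is the grip in N (left out, the last holds). Time passes only in rows, so rows that repeat a pose let the fingers close. It gives the time, the measured TCP pose, the force and the opening at its end, in the units of the state.
- readout.sense(): the state, without advancing time (a new reading comes with each control period).
- eyes.snapshot(name): name is "side" or "top"; returns a dict with "image" (400x640x3 uint8, blue, green, red), "fx", "fy", "cx", "cy" (pixels), "world_to_cam" (4x4, takes a point from world to camera coordinates). Camera axes: x right, y down, z forward; pixel columns grow to the right and rows downward; lengths in mm; the calibration is good to about 2 mm. A picture is of the moment at which its call begins. There is no depth.
- r.hand_in(): hands the job in, once; it reports no verdict.
The state is a dict: "time": time; "joint_pos": joint angles; "qd": joint speeds; "joint_efforts": joint torques, N m; "tool_pos": TCP position; "tcp_rot": TCP orientation; "ft_force": force on the tool from outside, world axes, zero at the start; "wrist_torque": the same for the moment, N m; "finger_gap": finger opening in mm.
Only numpy, scipy, OpenCV 4.12 (cv2) and the standard library are available. Lean on these libraries where they do the work, as an engineer would, in place of code of your own. Each camera call takes 0.05 s, during which the arm holds its last target. There are 200 camera calls.

## Working session

There is one attempt and no reset: what is moved stays moved. The work goes in short steps, Python scripts to look and compute and a tool call to move; the robot and the scene stay as the last step left them, time stands still between calls to the robot, and variables do not carry over. Pictures are saved under pics/ and viewed, about 8 in all and at most 12, crops included, and the job is handed in when it is done.

Besides the shell and the picture viewer there is one more tool, called after "Emit:" in YAML: its name, and indented under it one key for each argument. move_arm: Moves the arm, as the interface text tells. Its arguments: {"type":"object","properties":{"motion":{"type":"string"},"fingers":{"type":"number"},"squeeze":{"type":"number"}},"required":["motion"]}

```bash
mkdir -p pics; cat > h.py <<'E'
import numpy as np,cv2
from bench import readout,eyes,r
def snap(n,f):
    s=eyes.snapshot(n); cv2.imwrite('pics/'+f,s['image']); return s
def tri(obs):
    A=[];
    for s,u,v in obs:
        K=np.array([[s['fx'],0,s['cx']],[0,s['fy'],s['cy']],[0,0,1]]); P=K@np.array(s['world_to_cam'])[:3]
        A+=[u*P[2]-P[0],v*P[2]-P[1]]
    A=np.array(A); return np.linalg.lstsq(A[:,:3],-A[:,3],rcond=None)[0]
def proj(s,p):
    c=(np.array(s['world_to_cam'])@np.r_[p,1])[:3]; return np.array([s['fx']*c[0]/c[2]+s['cx'],s['fy']*c[1]/c[2]+s['cy']])
def onz(s,u,v,z):
    W=np.array(s['world_to_cam']);d=W[:3,:3].T@np.array([(u-s['cx'])/s['fx'],(v-s['cy'])/s['fy'],1]);o=-W[:3,:3].T@W[:3,3]
    return o+d*(z-o[2])/d[2]
E
python3 - <<'E'
from h import *
a=snap('side','s0.png');b=snap('top','t0.png')
for s in(a,b):
    W=np.array(s['world_to_cam']);print(s['fx'],-W[:3,:3].T@W[:3,3],W[:3,:3].round(2).tolist())
st=readout.sense();print({k:np.round(v,2).tolist() for k,v in st.items()}, r.grip_depth)
E
```

```text
381.61663594601293 [ 478.34401362 -814.1881189   465.7160204 ] [[1.0, -0.09, 0.01], [-0.03, -0.37, -0.93], [0.09, 0.92, -0.37]]
413.4658634282984 [ 371.88775492   17.67729021 1004.57520833] [[0.02, -1.0, -0.03], [-0.98, -0.01, -0.19], [0.18, 0.03, -0.98]]
{'time': 0.1, 'joint_pos': [63.58, 7.51, 85.32, -0.0, 87.26, -4.89], 'qd': [-0.01, 0.01, -0.31, 0.11, -0.03, -0.03], 'joint_efforts': [0.0, -57.1, -50.19, -0.0, 0.01, -0.0], 'tool_pos': [219.97, 557.67, 230.32], 'tcp_rot': [-90.1, 0.01, -21.53], 'ft_force': [0.6, -0.42, -0.86], 'wrist_torque': [0.02, 0.0, -0.05], 'finger_gap': 85.69} 18.700000000000003
```

View pics/s0.png

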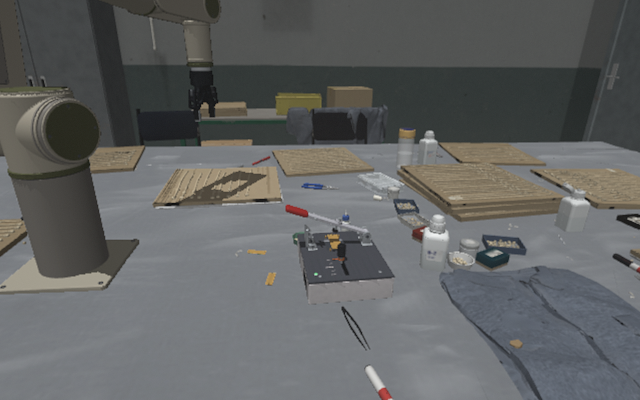

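View pics/t0.png

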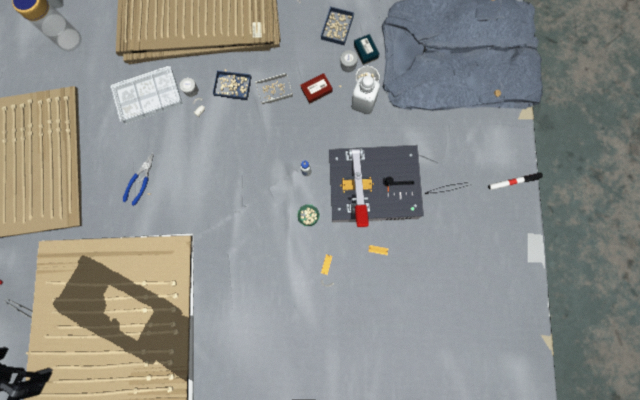

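The lamp stands with its back to +x. In the top view the red handle is at about (362,215) and the knob at (389,182). In the side view they are at about (297,211) and (341,252). I'll enlarge both.

```bash
python3 - <<'E'
import cv2
t=cv2.imread('pics/t0.png')[135:275,285:445];s=cv2.imread('pics/s0.png')[190:310,230:400]
cv2.imwrite('pics/tc.png',cv2.resize(t,None,fx=4,fy=4,interpolation=2));cv2.imwrite('pics/sc.png',cv2.resize(s,None,fx=4.7,fy=4.7,interpolation=2))
E
```

```text
(no output)
```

View pics/tc.png

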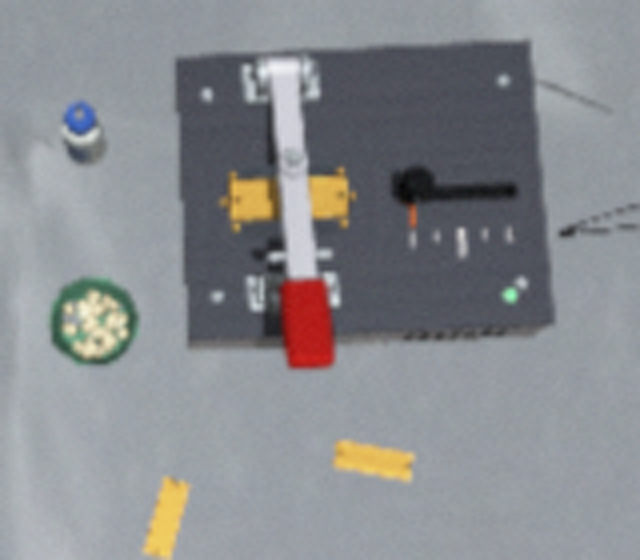

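View pics/sc.png

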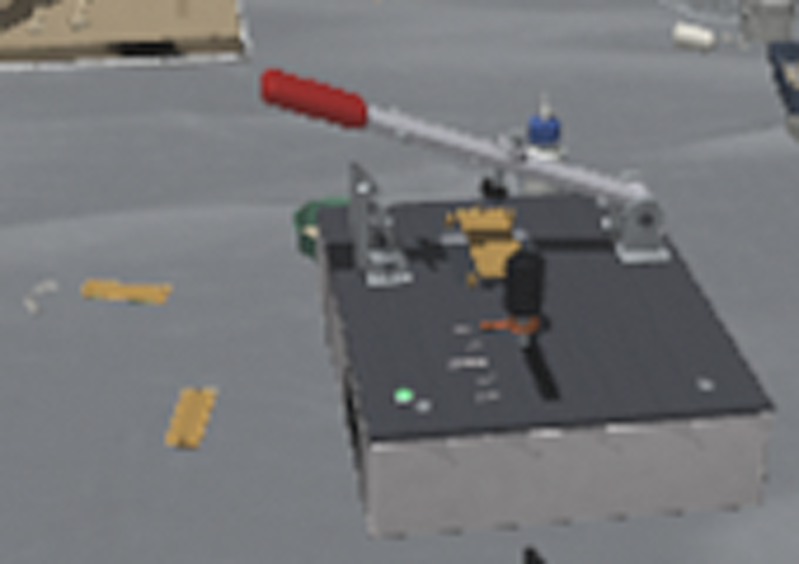

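```bash
cat >> h.py <<'E'
def lamp(p,x,y,z): # p = x,y,yaw(rad)
    c,s=np.cos(p[2]),np.sin(p[2]); return np.array([p[0]+c*x-s*y,p[1]+s*x+c*y,z])
E
python3 - <<'E'
from h import *
from scipy.optimize import least_squares as ls
a=eyes.snapshot('side');b=eyes.snapshot('top')
T=lambda u,v:(u/4+285-.4,v/4+135-.4)
S=lambda u,v:(u/4.7+230-.4,v/4.7+190-.4)
obs=[(b,T(177,58),(92,62,56)),(b,T(530,41),(92,-150,56)),(b,T(552,322),(-80,-150,56)),(b,T(188,342),(-80,62,56)),(a,S(372,438),(-80,-150,56)),(a,S(773,408),(92,-150,56)),
(a,S(524,282),(0,-72,78)),(a,S(316,208),(-80,62,56))]
f=lambda p:np.concatenate([proj(s,lamp(p,*l))-m for s,m,l in obs])
q=ls(f,[500,0,0],loss='soft_l1',x_scale=[100,100,.1]);print(q.x,np.degrees(q.x[2]));print(q.fun.reshape(-1,2).round(1).tolist())
p=q.x
print('knob tri',tri([(b,*T(415,184)),(a,*S(525,253))]),lamp(p,0,-72,92))
print('handle tri',tri([(b,*T(309,320)),(a,*S(316,90))]))
print('hinge exp',lamp(p,72,0,78),'tip0',lamp(p,72-np.hypot(178,10.5)*np.cos(.36+np.arctan2(10.5,178)),0,150),'tip.36',lamp(p,-106,0,88))
st=readout.sense();print(st['time'])
E
```

```text
[ 5.94712770e+02 -4.09228049e+01  5.81151652e-02] 3.329753692351366
[[-0.9, -0.6], [-0.1, -0.7], [0.8, 0.4], [-0.2, -0.5], [-0.8, 0.1], [0.3, -0.2], [-0.3, 0.8], [-0.4, 0.2]]
knob tri [ 597.89327126 -111.11037366   93.16900984] [ 598.89470662 -112.80125368   92.        ]
handle tri [509.58280421 -47.05221296 148.3105751 ]
hinge exp [666.59121846 -36.74086789  78.        ] tip0 [503.97545726 -46.20196334 150.        ] tip.36 [488.89172001 -47.07954541  88.        ]
0.2
```

Two views agree to 2–3 mm: the lamp is at (594.7, −40.9) with yaw 3.3°, and the pendant on the window is the largest. I'll close the fingers and move to a point above the handle.

Emit:
move_arm:
  motion: "1.7 -3.6 0 0 0 1.5; 3.4 -7.2 0 0 0 3; 5.1 -10.8 0 0 0 4.5; 6.8 -14.4 0 0 0 6; 8.5 -18 0 0 0 7.5; 10.2 -21.6 0 0 0 9; 11.9 -25.2 0 0 0 10.5; 13.6 -28.8 0 0 0 12; 15.3 -32.4 0 0 0 13.5; 17 -36 0 0 0 15"
  fingers: 0
  squeeze: 40

```text
time: 1.03
tool_pos: [390.5, 196.3, 231.4]
tcp_rot: [-90.0, -0.0, -6.4]
ft_force: [0.9, -0.4, 0.7]
finger_gap: -0.2
```

Emit:
move_arm:
  motion: "1.7 -3.6 0 0 0 1.5; 3.4 -7.2 0 0 0 3; 5.1 -10.8 0 0 0 4.5; 6.8 -14.4 0 0 0 6; 8.5 -18 0 0 0 7.5; 10.2 -21.6 -1 0 0 9; 11.6 -24.5 -3 0 0 9.8; 11.6 -24.5 -4 0 0 9.8; 11.6 -24.5 -4 0 0 9.8; 11.6 -24.5 -4 0 0 9.8"

```text
time: 1.87
tool_pos: [505.3, -46.6, 190.4]
tcp_rot: [-89.9, 0.1, 3.2]
ft_force: [0.5, -0.3, 0.1]
finger_gap: -0.2
```

```bash
python3 - <<'E'
from h import *
snap('top','t1.png');s=snap('side','s1.png')
st=readout.sense();print({k:np.round(st[k],2).tolist() for k in('time','joint_pos','tool_pos','tcp_rot','ft_force','finger_gap')})
t=cv2.imread('pics/t1.png')[135:275,285:445];s=cv2.imread('pics/s1.png')[160:310,230:400]
cv2.imwrite('pics/c1.png',np.hstack([cv2.resize(t,(400,350)),cv2.resize(s,(397,350))]))
E
```

```text
{'time': 1.97, 'joint_pos': [-10.98, -5.65, 102.63, 0.02, 82.97, -104.3], 'tool_pos': [506.3, -45.94, 192.18], 'tcp_rot': [-90.0, -0.05, 3.33], 'ft_force': [-0.72, -0.05, 0.21], 'finger_gap': -0.2}
```

View pics/c1.png

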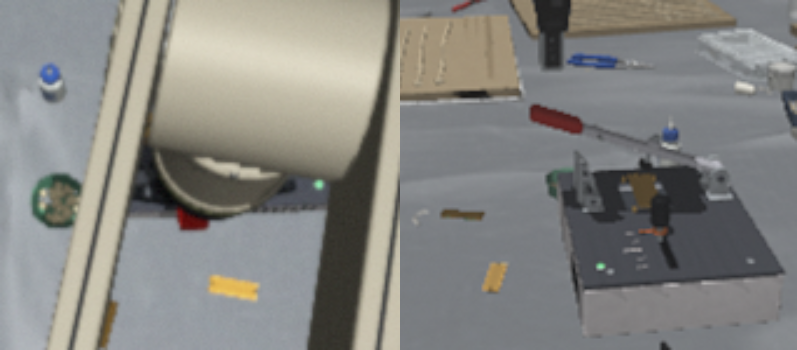

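The fingers hang over the handle: tip at (552,65), handle middle at (556,118) in the right-hand half. I'll press along the handle's arc.

Emit:
move_arm:
  motion: "0 0 -2 0 0 0; 0 0 -3.5 0 0 0; -0.1 0 -4.3 0 0 0; -0.3 0 -5.1 0 0 0; -0.6 0 -5.9 0 0 0; -0.8 0 -6.7 0 0 0; -1 0 -7.5 0 0 0; -1.2 -0.1 -8.3 0 0 0; -1.4 -0.1 -9.1 0 0 0; -1.4 -0.1 -9.1 0 0 0"

```text
time: 2.8
tool_pos: [492.7, -47.9, 99.7]
tcp_rot: [-90.0, -0.1, 3.3]
ft_force: [3.2, 2.4, 5.1]
finger_gap: 0.3
```

Emit:
move_arm:
  motion: "-0.1 0 -0.4 0 0 0; -0.2 0 -0.8 0 0 0; -0.2 0 -1.1 0 0 0; -0.2 0 -1.4 0 0 0; -0.2 0 -1.5 0 0 0; -0.2 0 -1.5 0 0 0"

```text
time: 3.3
tool_pos: [491.7, -48.0, 86.2]
tcp_rot: [-90.0, -0.2, 3.3]
ft_force: [0.3, 2.3, 9.4]
finger_gap: -0.3
```

Emit:
move_arm:
  motion: "0 0 -0.1 0 0 0; 0 0 -0.2 0 0 0; 0 0 -0.2 0 0 0"

```text
time: 3.55
tool_pos: [491.6, -48.0, 84.4]
tcp_rot: [-90.0, -0.2, 3.3]
ft_force: [0.8, 3.1, 10.7]
finger_gap: 0.1
```

Emit:
move_arm:
  motion: "0 0 -0.1 0 0 0; 0 0 -0.1 0 0 0"

```text
time: 3.72
tool_pos: [491.6, -48.0, 83.5]
tcp_rot: [-90.0, -0.2, 3.3]
ft_force: [-0.7, 3.2, 11.4]
finger_gap: -0.2
```

Emit:
move_arm:
  motion: "0 0 -0.1 0 0 0; 0 0 -0.1 0 0 0"

```text
time: 3.88
tool_pos: [491.6, -48.0, 83.2]
tcp_rot: [-90.0, -0.2, 3.3]
ft_force: [-3.8, 3.0, 17.9]
finger_gap: -0.1
```

The force jumped to 18 N, so the handle is on the solid stop. One more small push to be sure, then I'll lift slowly.

Emit:
move_arm:
  motion: "0 0 -0.05 0 0 0; 0 0 -0.05 0 0 0; 0 0 0.3 0 0 0; 0 0 0.7 0 0 0; 0 0 1.2 0 0 0; 0 0 1.6 0 0 0; 0 0 2.2 0 0 0; 0 0 4 0 0 0; 0 0 6 0 0 0"

```text
time: 4.63
tool_pos: [488.5, -47.7, 140.1]
tcp_rot: [-90.0, 0.2, 3.3]
ft_force: [0.7, -0.1, 1.3]
finger_gap: 0.0
```

```bash
python3 - <<'E'
from h import *
s=snap('side','s2.png')
st=readout.sense();print({k:np.round(st[k],2).tolist() for k in('time','joint_pos','tool_pos','tcp_rot','ft_force','finger_gap')})
s=cv2.imread('pics/s2.png')[170:310,230:400]
cv2.imwrite('pics/c2.png',cv2.resize(s,(680,560),interpolation=2))
E
```

```text
{'time': 4.68, 'joint_pos': [-11.55, -6.01, 107.96, -0.02, 77.87, -104.81], 'tool_pos': [491.45, -48.31, 145.51], 'tcp_rot': [-90.06, -0.17, 3.26], 'ft_force': [2.25, -0.24, 3.37], 'finger_gap': 0.09}
```

View pics/c2.png

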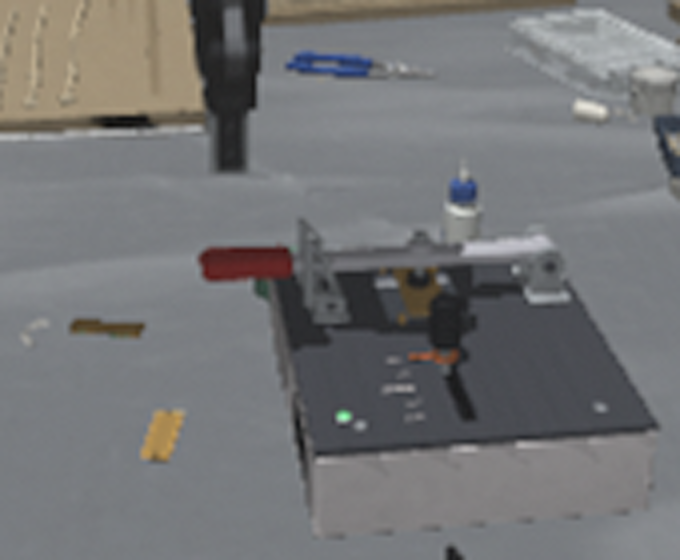

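The arm is level and caught: the handle at (245,262) lies in line with the hinge at (545,265), the hook tips stand over it, and the shutter is shut. Next I'll go to the knob with the jaws along the slide direction, partly open.

Emit:
move_arm:
  motion: "0 0 3 0 0 0; 3 -2 3 0 0 0; 6 -4 3 0 0 0; 9 -5.5 3 0 0 0; 10.8 -6.4 3 0 0 0; 10.8 -6.4 3 0 0 0; 10.8 -6.4 0 0 0 0; 10.8 -6.4 -2 0 0 0; 10.8 -6.4 -3 0 0 0; 10.8 -6.4 -3 0 0 0"
  fingers: 4.2
  squeeze: 40

```text
time: 5.52
tool_pos: [595.3, -111.0, 107.6]
tcp_rot: [-89.9, 0.4, 3.3]
ft_force: [0.2, 0.9, -0.5]
finger_gap: 42.1
```

```bash
python3 - <<'E'
from h import *
snap('side','s3.png')
st=readout.sense();print({k:np.round(st[k],2).tolist() for k in('time','joint_pos','tool_pos','tcp_rot','ft_force','finger_gap')})
s=cv2.imread('pics/s3.png')[170:310,230:400]
cv2.imwrite('pics/c3.png',cv2.resize(s,(680,560),interpolation=2))
E
```

```text
{'time': 5.57, 'joint_pos': [-15.41, 13.67, 91.26, -0.0, 75.27, -108.68], 'tool_pos': [596.58, -111.33, 109.78], 'tcp_rot': [-89.93, 0.2, 3.27], 'ft_force': [0.0, -0.61, 0.78], 'finger_gap': 42.16}
```

View pics/c3.png

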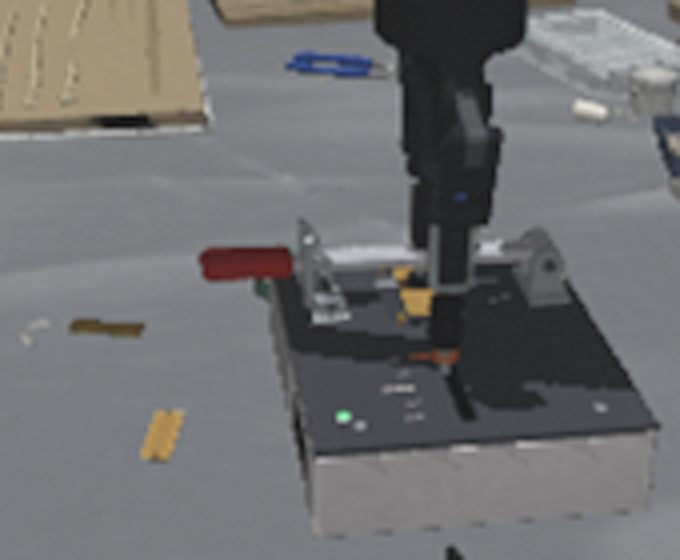

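The near finger, at (451,255), lines up with the knob at (447,320). I'll go down and close.

Emit:
move_arm:
  motion: "0 0 -1 0 0 0; 0 0 -2 0 0 0; 0 0 -3 0 0 0; 0 0 -3.8 0 0 0; 0 0 -4.4 0 0 0; 0 0 -4.5 0 0 0; 0 0 -4.5 0 0 0"

```text
time: 6.15
tool_pos: [597.7, -111.7, 65.5]
tcp_rot: [-90.0, 0.1, 3.3]
ft_force: [-0.1, 1.0, 0.0]
finger_gap: 42.0
```

Emit:
move_arm:
  motion: "0 0 0 0 0 0; 0 0 0 0 0 0; 0 0 0 0 0 0; 0 0 0 0 0 0; 0 0 0 0 0 0; 0 0 0 0 0 0"
  fingers: 1.5
  squeeze: 40

```text
time: 6.65
tool_pos: [598.7, -112.6, 67.1]
tcp_rot: [-90.1, -0.1, 3.3]
ft_force: [-0.7, -5.8, 3.5]
finger_gap: 16.8
```

Emit:
move_arm:
  motion: "0 -0.3 0 0 0 0; 0 -0.7 0 0 0 0; 0.1 -1.1 0 0 0 0; 0.1 -1.5 0 0 0 0; 0.1 -1.9 0 0 0 0; 0.1 -2.3 0 0 0 0; 0.2 -2.6 0 0 0 0; 0.2 -2.7 0 0 0 0; 0.2 -2.7 0 0 0 0"

```text
time: 7.4
tool_pos: [600.1, -137.0, 66.9]
tcp_rot: [-89.8, 0.0, 3.3]
ft_force: [-4.2, 7.4, 9.4]
finger_gap: 16.7
```

```bash
python3 - <<'E'
from h import *
snap('side','s4.png');snap('top','t4.png')
st=readout.sense();print({k:np.round(st[k],2).tolist() for k in('time','tool_pos','tcp_rot','ft_force','finger_gap')})
s=cv2.imread('pics/s4.png')[215:295,290:390];t=cv2.imread('pics/t4.png')[135:235,325:435]
cv2.imwrite('pics/c4.png',np.hstack([cv2.resize(s,(500,400),interpolation=2),cv2.resize(t,(300,400))]))
E
```

```text
{'time': 7.5, 'tool_pos': [600.12, -136.8, 66.94], 'tcp_rot': [-89.82, 0.02, 3.31], 'ft_force': [-4.22, 8.08, 9.77], 'finger_gap': 16.85}
```

View pics/c4.png

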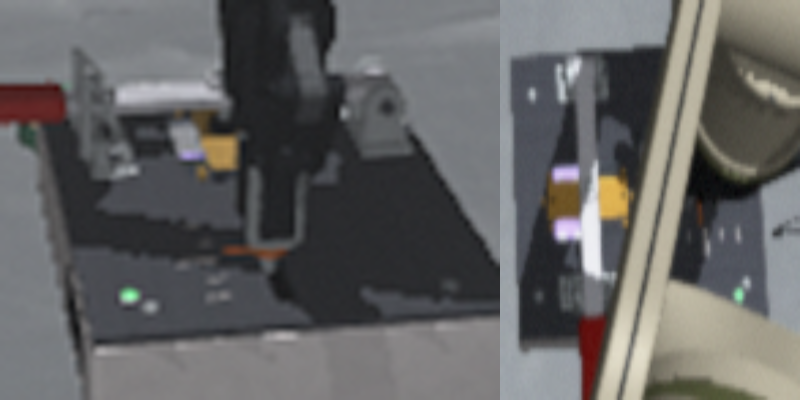

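Light now shows only at the left tile (violet at (565,173) and (565,230)); the orange pointer, at (250,250) and (700,212), is short of the long mark. I'll measure its travel by colour.

```bash
cat > orange.py <<'E'
from h import *
import sys
cal={n:eyes.snapshot(n) for n in('top','side')}
p=[594.71,-40.92,.0581]
def blob(f,n):
    im=cv2.imread('pics/'+f); h=cv2.cvtColor(im,cv2.COLOR_BGR2HSV)
    m=cv2.inRange(h,(3,130,60),(14,255,255))
    x0,x1,y0,y1={'top':(378,415,180,198),'side':(320,352,250,275)}[n]
    ys,xs=np.nonzero(m[y0:y1,x0:x1]); return xs+x0,ys+y0
for n,fs in(('top',('t0.png',sys.argv[1])),('side',('s0.png',sys.argv[2]))):
    q=[]
    for f in fs:
        x,y=blob(f,n); c=onz(cal[n],x.mean(),y.mean(),62) if len(x) else [np.nan]*3
        d=np.array(c)-[p[0],p[1],62]; q.append(-(-np.sin(p[2])*d[0]+np.cos(p[2])*d[1])); print(n,f,len(x),x.mean().round(2),y.mean().round(2),'lamp -y %.1f'%q[-1])
    print(' travel %.1f'%(q[1]-q[0]))
st=readout.sense();print({k:np.round(st[k],2).tolist() for k in('time','tool_pos','ft_force')})
E
python3 orange.py t4.png s4.png
```

```text
top t0.png 6 387.83 187.67 lamp -y 72.5
top t4.png 5 398.0 188.0 lamp -y 95.9
 travel 23.4
side s0.png 11 338.0 258.82 lamp -y 78.4
side s4.png 11 340.64 265.0 lamp -y 103.7
 travel 25.3
{'time': 7.6, 'tool_pos': [600.14, -136.73, 66.96], 'ft_force': [-4.49, 7.68, 9.72]}
```

Travel is about 24.3 mm (23.4 and 25.3 from the two views, 24.2 from the tool), so it needs about 3.7 mm more.

Emit:
move_arm:
  motion: "0 -0.2 0 0 0 0; 0 -0.4 0 0 0 0; 0 -0.4 0 0 0 0; 0 -0.4 0 0 0 0"

```text
time: 7.93
tool_pos: [600.3, -140.6, 67.0]
tcp_rot: [-89.8, -0.0, 3.3]
ft_force: [-3.2, 9.4, 8.9]
finger_gap: 16.5
```

```bash
python3 - <<'E'
from h import *
snap('side','s5.png');snap('top','t5.png')
s=cv2.imread('pics/s5.png')[215:295,290:390];t=cv2.imread('pics/t5.png')[150:220,330:420]
cv2.imwrite('pics/c5.png',np.hstack([cv2.resize(s,(400,320),interpolation=2),cv2.resize(t,(400,320),interpolation=2)]))
E
python3 orange.py t5.png s5.png
```

```text
top t0.png 6 387.83 187.67 lamp -y 72.5
top t5.png 5 400.0 188.0 lamp -y 100.5
 travel 28.0
side s0.png 11 338.0 258.82 lamp -y 78.4
side s5.png 10 340.5 265.9 lamp -y 107.1
 travel 28.7
{'time': 8.13, 'tool_pos': [600.32, -140.52, 66.95], 'ft_force': [-3.46, 8.52, 8.44]}
```

View pics/c5.png

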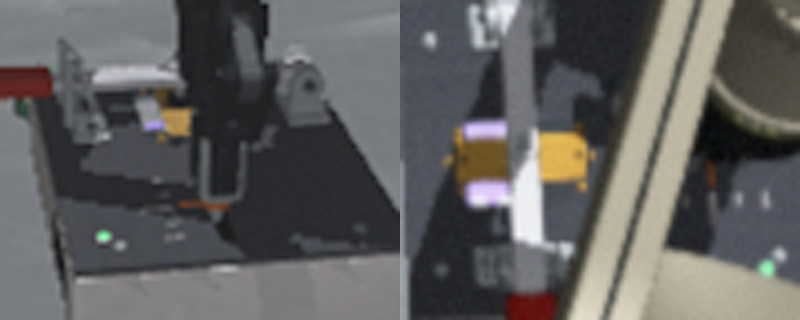

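The pointer, at (712,178), stands over the long mark; only the left tile is lit and the arm is still latched. I'll hold briefly to check for slip, then hand in.

Emit:
move_arm:
  motion: "0 0 0 0 0 0; 0 0 0 0 0 0; 0 0 0 0 0 0; 0 0 0 0 0 0; 0 0 0 0 0 0; 0 0 0 0 0 0; 0 0 0 0 0 0; 0 0 0 0 0 0; 0 0 0 0 0 0; 0 0 0 0 0 0"

```text
time: 8.97
tool_pos: [600.3, -140.5, 66.9]
tcp_rot: [-89.8, -0.0, 3.3]
ft_force: [-4.1, 8.3, 8.8]
finger_gap: 16.5
```

```bash
python3 -c "
from h import *
snap('side','s6.png');snap('top','t6.png')"; python3 orange.py t6.png s6.png && python3 -c "
from bench import r
print(r.hand_in())"
```

```text
top t0.png 6 387.83 187.67 lamp -y 72.5
top t6.png 4 399.75 187.5 lamp -y 100.0
 travel 27.5
side s0.png 11 338.0 258.82 lamp -y 78.4
side s6.png 10 340.8 265.9 lamp -y 107.2
 travel 28.8
{'time': 9.17, 'tool_pos': [600.31, -140.46, 66.91], 'ft_force': [-3.47, 8.6, 8.67]}
the job is handed in; nothing more can be done
None
```

The pendant is clamped and the first tile is lit. I handed the job in at about 9.2 s with the gripper still holding the knob at the half-way mark.

- **Clamp:** I pressed the red handle to its solid stop, where the force jumped from 11 to 18 N, and let go. The pictures after that show the arm level and caught. The shutter stayed shut until then.
- **Shutter:** Final travel is 27.5 mm in the top view and 28.8 mm in the side view. The tool moved 27.9 mm. All are inside the 24–32 mm band, and the top view puts the pointer over the long mark.
- **Light:** The pictures at the mark show light only at the first (left) tile. I saw none at the second, but the clamp arm and robot hide part of the window.
- **Hold:** The knob did not slip over a hold of about 1 s, and the spring pulled with about 8.5 N against the 9.5 N given for half travel.

The gripper reads a 16.5–16.8 mm opening on the 18 mm knob, so it may be slightly off centre. About 9 N of upward force also remains on the tool. Neither changed while I held it.

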